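Pin the tambour store shut for transit

ROBOT

A 7-joint arm with a two-finger parallel gripper is mounted at the origin on the work surface. World frame = base frame: x ahead of the robot, y to its left, z up, the work surface at z = 0. Lengths are in m, angles in rad, forces in N, time in s.
With the tool pointing down it reaches from about 0.35 to 0.775 m from the base axis. Payload 3.1 kg.
Tool frame: the origin (TCP) lies midway between the tips of the shut fingers; the grasp point (between the pads) lies 19 mm behind it (arm.tcp_to_grasp is the distance from the TCP to the grasp point, in m); z points along the fingers, y is the direction in which the jaws open and shut (so a half turn about z gives the same grasp; the last joint's range is limited). The gripper opens to 85 mm and grips with 20 to 120 N. Pads are 22 mm wide; open, the fingers measure 114 mm over their backs; the gripper's body (76 mm by 85 mm) begins 54 mm behind the grasp point. The pads swing forward as they close: fully open they stand 13 mm farther back than shut.
Start: joints at [1.186, 0.311, 0.014, 1.512, -0.004, 1.319, -0.027], TCP at [0.185, -0.518, 0.231] pointing down, gripper open.
Joint ranges: [-2.7, 2.7], [-0.3, 1.91], [-1.27, 1.3], [0.12, 2.57], [-1.44, 4.58], [0.2, 2.03], [-3.05, 3.05]. Speed limits (rad/s): [2.79, 2.79, 3.14, 3.14, 3.14, 3.14, 3.14].

INTERFACE

Orientations are given as a unit quaternion [w, x, y, z].
In Python, from bench import status, vision, arm gives the robot as it stands.
- The arm moves only by the tool servo_tool, never from a script. Its argument "steps" is one flat list of numbers, 4 for each row, row after row: the shift along the tool's x, y, z in m, then the turn about the tool's z in degrees. A call has 1 to 12 rows; each row is the pose to reach, as a shift and turn from the pose commanded when the call began, along the tool's axes at that moment; what a row does not reach only later rows make up. A row lasts 1/8 s, in which the tool goes at most 62.5 mm and 10.7 degrees, less where a joint would pass 70% of its speed; a pose out of reach is approached as far as the arm can. A call with a gripper value outside its range is refused whole. "claw" is the opening, from -1 (shut) to 1 (fully open), set as the call begins (left out, the last holds). The fingers move at their own pace and stop on an object; "newtons" is the grip in N (left out, the last holds). Time passes only in rows, so rows that repeat a pose let the fingers close. It gives the time, the measured TCP pose, the force and the opening at its end, in the units of the state.
- status.observe(): the state, without advancing time (a new reading comes with each control period).
- vision.capture(name): name is "scene" or "top" or "wrist"; returns a dict with "img" (480x640x3 uint8, red, green, blue), "intrinsics" (3x3 intrinsics, pixels), "eye" and "rotation" of the camera in the world. Camera axes: x right, y down, z forward; pixel columns grow to the right and rows downward; lengths in m; the calibration is good to about 2 mm. The wrist camera is an equidistant fisheye: a pixel r from the principal point sees the ray r / f radians off the axis. A picture is of the moment at which its call begins. There is no depth.
- arm.finish_job(): hands the job in, once; it reports no verdict.
The state is a dict: "time_s": time; "joint_pos": joint angles; "qd": joint speeds; "joint_torque": joint torques, N m; "tcp_pos": TCP position; "tool_rot": TCP orientation; "ft_force": force on the tool from outside, world axes, zero at the start; "moment": the same for the moment, N m; "grip_width": finger opening in m.
Only numpy, scipy, OpenCV 4.12 (cv2) and the standard library are available. Lean on these libraries where they do the work, as an engineer would, in place of code of your own. Each camera call takes 0.05 s, during which the arm holds its last target. There are 200 camera calls.

TASK

Roll the round bench store's tambour fully shut, so that its lug lies between the two ears of the yoke, then lock it with the long pin from the rack: pass the pin down through both ears and the lug's eye until its flange rests on the upper ear, and let go. Leave the short spare pin, the bin and the screwdriver where they are.

Things in the scene. Friction and masses are not known exactly. Their poses are not given: they have to be found in the camera images.
- store: Fixed round store: white drum with plywood base and flat plywood top, 264 mm across, 140 mm high. Origin: centre of its underside, on the vertical axis of the circular track. Its -x axis points out of the opening, roughly its middle. A steel yoke stands out from the wall at the side of the opening where the tambour shuts.
- yoke_top (a point): Centre of the yoke's hole at the top face of its upper ear, 142 mm above the bench, 147 mm from the store's axis. The yoke: two level ears, 32 x 32 x 8 mm, one above the other, undersides 108 and 134 mm above the bench (18 mm gap), a vertical 12.5 mm hole through both, a web on the side away from the opening. Free space below the lower ear.
- tambour (a joint): Angle of the tambour (upright aluminium slats, 112 mm high, that run as one along a circular track about the store's vertical axis): 0 is fully shut against a stop, where the lug's eye is exactly under the yoke's hole; larger is more open, up to 1.0. Seen from above it opens clockwise and shuts anticlockwise. It moves against light friction (about 2 N at the handle) and stays where it is left.
- handle (a point): Grip point of the tambour's handle: a dark upright round post, 14 mm across, standing on the lug plate at 147 mm from the store's axis, free from 129 to 185 mm above the bench; the point is on the post's axis 168 mm above the bench. When shut the post is 0.38 rad (56 mm) short of the yoke's hole.
- lug_eye (a point): Centre of the eye (13.5 mm hole) at the top face of the tambour's 8 mm thick steel lug plate, 129 mm above the bench, 147 mm from the store's axis. It travels with the tambour, 0.38 rad ahead of the handle on the shutting side.
- rack: Fixed black block 150 x 60 x 58 mm (x, y, z), origin at the centre of its underside, with two upright blind holes 12.5 mm wide and 54 mm deep at x = -40 and +40 mm on its middle line; either can hold the pin.
- pin: The long steel pin, upright in one of the rack's holes. Origin: the lower tip of its shank, z up along the pin. Round shank 10 mm across, 50 mm long, tapering over the lowest 7 mm to 6 mm; then a flange 20 mm across, 4 mm thick (underside at z = 50 mm); then a slim round grip 16 mm across, from z = 54 to 90 mm. About 90 g.
- pin_grip (a point): On the pin's axis, z = 76 mm: good height to hold the grip.
- spare: Spare steel pin with a short 26 mm shank and a wide low round head, 32 mm across and 14 mm tall, in the rack's other hole. Origin: lower tip. Not to be used; leave it.
- bin: Blue plastic open bin, 80 x 110 x 60 mm, origin at the centre of its underside. Bystander.
- driver: Screwdriver lying on the bench. Bystander.
There are look-alikes about, which are no part of the job. Of the things shaped like the pin, the steel one is meant.

How it is judged:
On the way, in this order (a step that is already met when the one before it is completed fails the run):
1. the tambour is rolled shut, the lug between the yoke's ears, with the pin not yet in the yoke (value of joint tambour below 0.025 rad and distance between pin_grip and yoke_top above 0.06 m), for 0.2 s.
2. the long pin's shank is through both ears and the eye between them (value of joint tambour below 0.025 rad and horizontal distance between pin and yoke_top below 0.005 m and z of pin in the frame of store below 0.105 m and angle between pin's own z axis and vertical below 0.12 rad), for 0.2 s.
At the end, for the whole second after the job is handed in: The tambour is shut (within 0.025 rad) and the long pin stands in the yoke through both ears and the eye: its axis within 5 mm of the hole's, within 0.12 rad of upright, its flange down on the upper ear within 3 mm, at rest (value of joint tambour below 0.025 rad and horizontal distance between pin and yoke_top below 0.005 m and z of pin in the frame of store between 0.088 and 0.095 m and angle between pin's own z axis and vertical below 0.12 rad and linear speed of pin below 0.02 m/s); the robot touches nothing.
It fails at once if the spare pin is moved more than 20 mm (distance of spare from where it was at the start of the episode above 0.02 m).
It fails at once if the bin is moved more than 30 mm (distance of bin from where it was at the start of the episode above 0.03 m).
It fails at once if the screwdriver is moved more than 30 mm (distance of driver from where it was at the start of the episode above 0.03 m).
It also fails if it takes over 58 s, if anything falls off the work surface, if the arm or the gripper's body presses on something with over 40 N, if the wrist force passes 120 N, or if a joint passes its speed limit or range.

## Working session

There is one attempt and no reset: what is moved stays moved. The work goes in short steps, Python scripts to look and compute and a tool call to move; the robot and the scene stay as the last step left them, time stands still between calls to the robot, and variables do not carry over. Pictures are saved under pics/ and viewed, about 8 in all and at most 12, crops included, and the job is handed in when it is done.

Besides the shell and the picture viewer there is one more tool, called as name(argument=value, ...) on one line, values as JSON. servo_tool: Moves the arm, as the interface text tells. Its arguments: {"type":"object","properties":{"steps":{"type":"array"},"claw":{"type":"number"},"newtons":{"type":"number"}},"required":["steps"]}

```bash
mkdir -p pics; ls; cat > h.py <<'E'
import numpy as np, cv2
from bench import status, vision, arm
def snap(n,f):
    c=vision.capture(n); cv2.imwrite(f'pics/{f}.png',c['img'][:,:,::-1]); np.savez(f'pics/{f}.npz',**{k:np.array(c[k]) for k in('img','intrinsics','eye','rotation')}); return c
def load(f): return dict(np.load(f'pics/{f}.npz'))
def ray(c,u,v,fish=False):
    K=c['intrinsics'];x=(u-K[0,2])/K[0,0];y=(v-K[1,2])/K[1,1]
    if fish:
        r=np.hypot(x,y);s=np.sin(r)/r if r>1e-9 else 1;d=np.array([x*s,y*s,np.cos(r)])
    else: d=np.array([x,y,1.])
    return c['rotation']@(d/np.linalg.norm(d))
def onz(c,u,v,z,fish=False):
    d=ray(c,u,v,fish);e=c['eye'];return e+d*(z-e[2])/d[2]
def proj(c,p,fish=False):
    q=c['rotation'].T@(np.array(p)-c['eye']);K=c['intrinsics']
    if fish:
        t=np.arctan2(np.hypot(q[0],q[1]),q[2]);n=np.hypot(q[0],q[1])+1e-12;a,b=t*q[0]/n,t*q[1]/n
    else: a,b=q[0]/q[2],q[1]/q[2]
    return np.array([K[0,0]*a+K[0,2],K[1,1]*b+K[1,2]])
E
python3 - <<'E'
from h import *
for n in('scene','top'):
    c=snap(n,n+'0');print(n,c['eye'],c['rotation'],c['intrinsics'])
s=status.observe();print(s)
E
```

```text
pics
scene [0.97543277 0.74413938 0.86834835] [-0.1020926   0.23473073  0.87426252 -0.41248471] [[566.21779556   0.         321.22154845]
 [  0.         566.21779556 240.88569806]
 [  0.           0.           1.        ]]
top [ 0.28100731 -0.03234346  1.31960192] [-0.06717334  0.71249586 -0.69528598  0.06644397] [[552.00759381   0.         317.06449195]
 [  0.         552.00759381 239.33407813]
 [  0.           0.           1.        ]]
{'time_s': 0.1, 'joint_pos': array([ 1.18628308,  0.31167588,  0.01399502,  1.5129087 , -0.00438047,
        1.31918893, -0.02720727]), 'qd': array([-7.76127373e-05, -1.13324747e-03,  9.13405643e-04, -3.44529900e-03,
        3.11690373e-04,  1.13729400e-03,  9.33714524e-05]), 'joint_torque': array([ 2.72574362e-04, -3.80857122e+01,  1.46425003e-01, -2.31240499e+01,
        1.23380314e-02,  8.14720814e-03,  7.25107611e-06]), 'tcp_pos': array([ 0.18466095, -0.51737802,  0.2303083 ]), 'tool_rot': array([-1.04873675e-03,  9.85339093e-01,  1.70603974e-01, -2.37289637e-04]), 'ft_force': array([ 0.06659806, -1.07271149,  0.12785755]), 'moment': array([ 0.03790521, -0.03799805,  0.05651909]), 'grip_width': 0.08551392731268395}
```

View pics/top0.png

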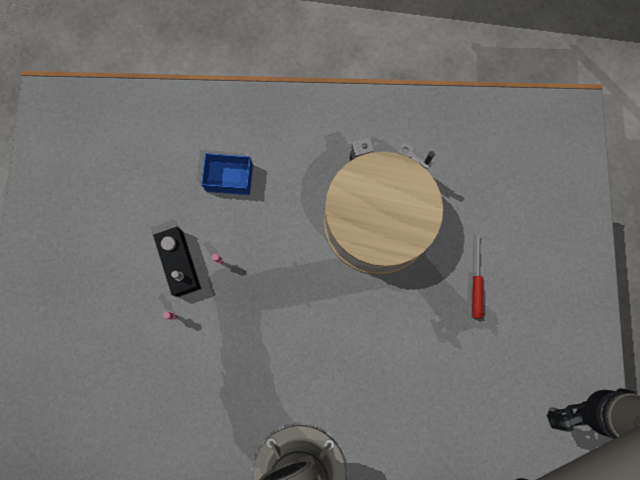

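View pics/scene0.png

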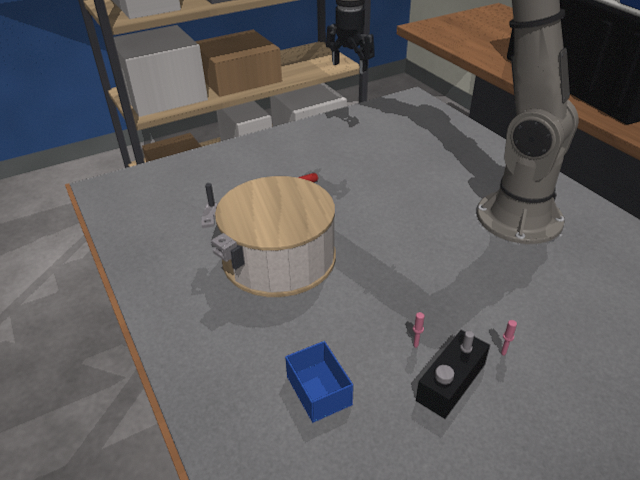

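```bash
python3 - <<'E'
s=open('h.py').read()
s=s.replace("    c=vision.capture(n);","    c=dict(vision.capture(n)); q=np.array(c['rotation']);\n    if q.size==4: c['rotation']=Rotation.from_quat(np.roll(q,-1)).as_matrix()\n   ").replace("import numpy as np, cv2","import numpy as np, cv2\nfrom scipy.spatial.transform import Rotation")
open('h.py','w').write(s)
from h import *
t=load('top0');q=t['rotation'];
for f in('top0','scene0'):
    d=load(f);
    if d['rotation'].size==4:
        d['rotation']=Rotation.from_quat(np.roll(d['rotation'],-1)).as_matrix();np.savez(f'pics/{f}.npz',**d)
t=load('top0');s=load('scene0')
print(t['rotation'].round(3))
im=t['img'][:,:,::-1]; im2=s['img'][:,:,::-1]
hsv=cv2.cvtColor(im,cv2.COLOR_BGR2HSV)
# wooden top disc
m=cv2.inRange(hsv,(8,50,110),(30,255,255));n,l,st,ce=cv2.connectedComponentsWithStats(m)
i=[k for k in range(1,n) if st[k,4]>3000];print([(st[k],ce[k]) for k in i])
for k in i:
    cn=max(cv2.findContours((l==k).astype(np.uint8),cv2.RETR_EXTERNAL,cv2.CHAIN_APPROX_NONE)[0],key=len)
    P=np.array([onz(t,*p[0],.14)[:2] for p in cv2.convexHull(cn)],np.float32)
    print('disc',cv2.minEnclosingCircle(P))
for nm,(u,v),z in[('yoke',(364,146.5),.142),('eye',(405.5,149),.129),('handletop',(430.5,154.5),.185),('pintop',(177,274.5),.094),('spare',(168,243),.086)]:
    print(nm,onz(t,u,v,z).round(4))
a=cv2.resize(im[130:180,335:445],None,fx=7,fy=5.6*1.25,interpolation=cv2.INTER_CUBIC)
b=cv2.resize(im[220:300,140:220],(385,385) and (400,250*0+400),interpolation=cv2.INTER_CUBIC)
c=cv2.resize(im2[320:420,405:505],(380,400),interpolation=cv2.INTER_CUBIC)
o=np.zeros((600,800,3),np.uint8);a=cv2.resize(a,(440,200));o[:200,:440]=a;o[200:600,:400]=b;o[200:600,410:790]=c
cv2.imwrite('pics/crop1.png',o)
E
```

```text
[[ 0.024 -0.982  0.188]
 [-1.    -0.024  0.003]
 [ 0.001 -0.188 -0.982]]
[(array([  324,   152,   119,   118, 10740], dtype=int32), array([382.92346369, 208.78854749]))]
disc ((0.5730839371681213, -0.16816218197345734), 0.14009523391723633)
yoke [ 0.7212 -0.1285  0.142 ]
eye [ 0.7225 -0.2237  0.129 ]
handletop [ 0.6906 -0.2686  0.185 ]
pintop [0.4281 0.2825 0.094 ]
spare [0.5005 0.3102 0.086 ]
```

View pics/crop1.png

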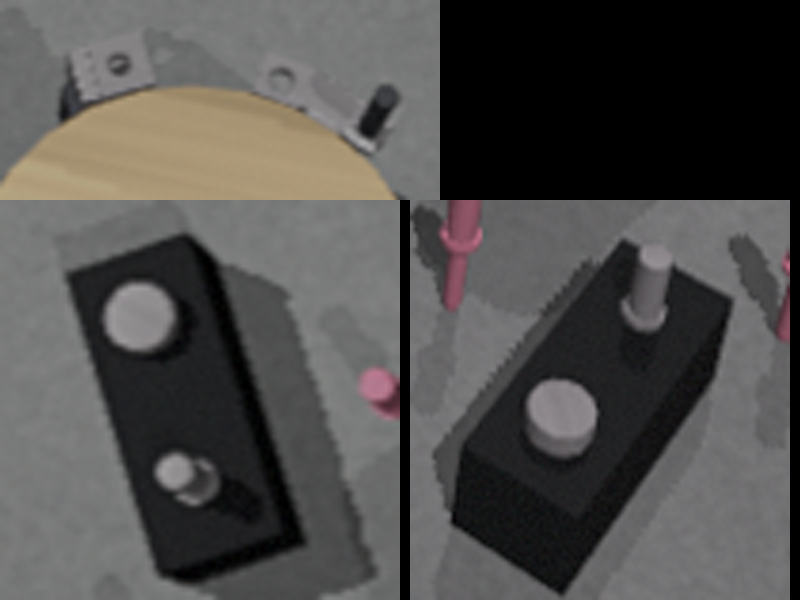

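```bash
python3 - <<'E'
from h import *
from scipy.optimize import least_squares
t=load('top0');s=load('scene0')
im=t['img'][:,:,::-1];hsv=cv2.cvtColor(im,cv2.COLOR_BGR2HSV)
m=cv2.inRange(hsv,(8,50,110),(30,255,255))
cn=max(cv2.findContours(m,cv2.RETR_EXTERNAL,cv2.CHAIN_APPROX_NONE)[0],key=len)[:,0]
P=np.array([onz(t,*p,.14)[:2] for p in cn]);P=P[P[:,0]>.56]
r=least_squares(lambda c:np.hypot(*(P-c).T)-.132,[.57,-.17],loss='soft_l1',f_scale=.001);C=r.x;print('C',C,np.abs(r.fun).mean())
for nm,(u,v),z in[('yoke',(365,145.75),.142),('eye',(405.5,149.25),.129),('handletop',(431.5,153.5),.185)]:
    p=onz(t,u,v,z);d=p[:2]-C;print(nm,p.round(4),np.hypot(*d).round(4),np.arctan2(d[1],d[0]).round(4),'scene px',proj(s,p).round(1))
for z in(.094,.098):
    p=onz(t,175,274,z);print('pin',p,proj(s,p))
for f,uu in(('pinkA',(217,258)),('pinkB',(169,315))):
    p=onz(t,*uu,.09);print(f,p,proj(s,p))
# steel pin, yoke enlarged in scene
b=s['img'][:,:,::-1]
o=np.hstack([cv2.resize(b[170:270,190:260],(420,600),interpolation=cv2.INTER_CUBIC),cv2.resize(b[322:382,440:480],(380,600)[:1]+(570,),interpolation=cv2.INTER_CUBIC)[:570] if 0 else cv2.resize(b[322:392,440:484],(377,600),interpolation=cv2.INTER_CUBIC)])
cv2.imwrite('pics/crop2.png',o)
E
```

```text
C [ 0.93008898 -0.00695998] 0.22970346814505543
yoke [ 0.7231 -0.1307  0.142 ] 0.2412 -2.6027 scene px [221.3 238.7]
eye [ 0.7219 -0.2237  0.129 ] 0.3006 -2.3362 scene px [206.3 219.6]
handletop [ 0.6929 -0.2707  0.185 ] 0.3548 -2.3032 scene px [207.5 183.5]
pin [0.42913562 0.2870275  0.094     ] [467.76761487 334.45301027]
pin [0.42865217 0.28598516 0.098     ] [467.92389918 332.46213776]
pinkA [0.46814673 0.19614503 0.09      ] [418.64168933 311.76504187]
pinkB [0.33830067 0.29469105 0.09      ] [508.55953973 319.43795573]
```

View pics/crop2.png

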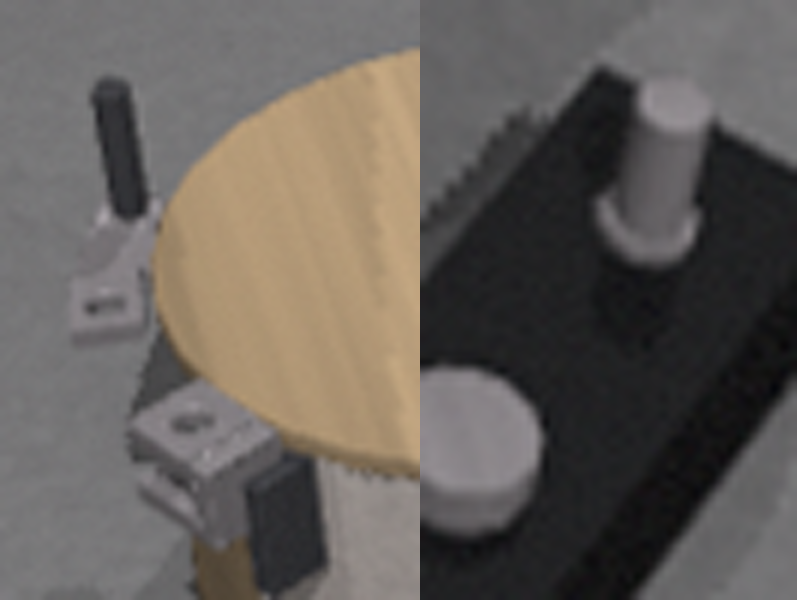

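```bash
cat >> h.py <<'E'
def tri(obs):
    A=np.zeros((3,3));b=np.zeros(3)
    for c,u,v in obs:
        d=ray(c,u,v);M=np.eye(3)-np.outer(d,d);A+=M;b+=M@c['eye']
    return np.linalg.solve(A,b)
def fr(q): return Rotation.from_quat(np.roll(q,-1)).as_matrix()
E
python3 - <<'E'
from h import *
from scipy.optimize import least_squares
t=load('top0');s=load('scene0')
for nm,a,b in[('yoke',(365,145.75),(222.2,240.3)),('eye',(405.5,149.25),(207.5,220.8)),('handle',(431.5,153.5),(208.3,183.7)),('pin',(175,274),(470,334.3)),('spare',(168,243.5),(444.5,373.5))]:
    p=tri([(t,*a),(s,*b)]);print(nm,p.round(4))
im=t['img'][:,:,::-1].copy();im[:120]=0;hsv=cv2.cvtColor(im,cv2.COLOR_BGR2HSV)
m=cv2.inRange(hsv,(8,50,110),(30,255,255))
cn=max(cv2.findContours(m,cv2.RETR_EXTERNAL,cv2.CHAIN_APPROX_NONE)[0],key=len)[:,0]
P=np.array([onz(t,*p,.14)[:2] for p in cn]);P=P[P[:,0]>.56]
r=least_squares(lambda c:np.hypot(*(P-c[:2]).T)-c[2],[.57,-.17,.132],loss='soft_l1',f_scale=.001);print('C',r.x,np.abs(r.fun).mean())
o=status.observe();print(fr(o['tool_rot']).round(3))
E
```

```text
yoke [ 0.7231 -0.1303  0.1386]
eye [ 0.7214 -0.2233  0.1263]
handle [ 0.6921 -0.2703  0.1847]
pin [0.4277 0.2881 0.095 ]
spare [0.5023 0.3166 0.0649]
C [ 0.5818871  -0.17310364  0.12899924] 0.0005946256443055615
[[ 0.942  0.336 -0.001]
 [ 0.336 -0.942  0.002]
 [-0.    -0.002 -1.   ]]
```

servo_tool(steps=[0.03,-0.003,0,3,0.08,-0.009,0,6,0.135,-0.015,0,10,0.19,-0.021,0,15,0.245,-0.027,0,20,0.3,-0.033,0,25,0.355,-0.04,0,30,0.41,-0.046,0,35,0.465,-0.052,0,39,0.515,-0.058,0,42,0.55,-0.062,0,43,0.561,-0.063,0,43], claw=1)

```text
time_s: 1.6
tcp_pos: [0.6941, -0.2665, 0.229]
tool_rot: [-0.001, 0.98, -0.2, -0.001]
ft_force: [0.3, -0.5, 0.3]
grip_width: 0.0857
```

```bash
python3 - <<'E'
from h import *
c=snap('wrist','w1');o=status.observe();print(o['tcp_pos'],fr(o['tool_rot']).round(3).tolist(),o['time_s'],o['ft_force'],c['intrinsics'].tolist() if 0 else np.array(c['intrinsics'])[0])
for nm,p in[('yoke',(.7231,-.1303,.142)),('eye',(.7214,-.2233,.129)),('handle',(.692,-.2703,.185))]: print(nm,proj(c,p,True))
E
```

```text
[ 0.69444685 -0.2664584   0.22885333] [[0.92, -0.392, -0.001], [-0.392, -0.92, 0.003], [-0.002, -0.002, -1.0]] 1.65 [-0.02611146  1.24712851 -0.75904603] [371.64829954   0.         318.30173538]
yoke [133.10712601 275.59947408]
eye [244.67198842 224.54404864]
handle [325.63560649 267.71772346]
```

View pics/w1.png

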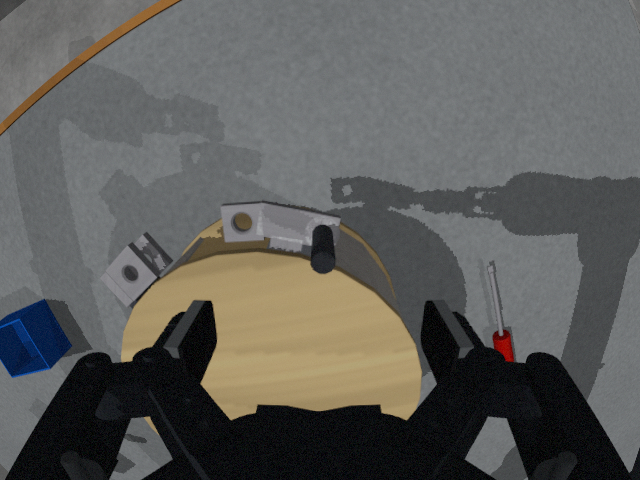

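servo_tool(steps=[-0.001,0.004,0.02,0,-0.001,0.004,0.045,0,-0.001,0.004,0.07,0,-0.001,0.004,0.08,0])

```text
time_s: 2.15
tcp_pos: [0.6877, -0.2734, 0.1486]
tool_rot: [-0.0, 0.979, -0.203, -0.002]
ft_force: [-0.6, 0.1, -0.3]
grip_width: 0.0853
```

servo_tool(steps=[0,0,0,0,0,0,0,0,0,0,0,0,0,0,0,0,0,0,0,0,0,0,0,0], claw=-1, newtons=30)

```text
time_s: 2.9
tcp_pos: [0.6903, -0.272, 0.1525]
tool_rot: [-0.001, 0.979, -0.202, 0.001]
ft_force: [-1.3, 3.3, 5.0]
grip_width: 0.0132
```

```bash
python3 - <<'E'
from h import *
c=load('w1')
for nm,u,v,z in[('yoke',130,273,.142),('eye',241,222,.129),('handle',322,263,.185)]: print(nm,onz(c,u,v,z,True).round(4))
o=status.observe();R=fr(o['tool_rot']);T=o['tcp_pos'];print(T,o['ft_force'],o['grip_width'])
C=np.array([.5819,-.1731]);d=T[:2]-C;r=np.hypot(*d);a0=np.arctan2(d[1],d[0]);print(r,a0,R.round(3).tolist())
a1=.2943-.38
for k in range(1,12):
    a=a0+(a1+.015-a0)*k/11;p=np.array([C[0]+r*np.cos(a),C[1]+r*np.sin(a),T[2]]);print((R.T@(p-T)).round(4))
E
```

```text
yoke [ 0.7259 -0.1289  0.142 ]
eye [ 0.7241 -0.2217  0.129 ]
handle [ 0.6953 -0.2696  0.185 ]
[ 0.6902756  -0.27198497  0.1525117 ] [-1.33428909  3.31061764  5.00057471] 0.013222884162041725
0.14670892124846494 -0.7396393287816033 [[0.919, -0.395, 0.002], [-0.395, -0.919, 0.001], [0.001, -0.002, -1.0]]
[ 0.0027 -0.0085  0.    ]
[ 0.0048 -0.0172  0.    ]
[ 0.0064 -0.0259  0.0001]
[ 0.0075 -0.0348  0.0001]
[ 0.008  -0.0437  0.0001]
[ 0.008  -0.0526  0.0001]
[ 0.0074 -0.0615  0.0001]
[ 0.0064 -0.0704  0.0001]
[ 0.0047 -0.0792  0.0002]
[ 0.0026 -0.0878  0.0002]
[-0.0001 -0.0963  0.0002]
```

servo_tool(steps=[0.0027,-0.0085,0,0,0.0048,-0.017,0,0,0.0064,-0.026,0,0,0.0075,-0.035,0,0,0.008,-0.044,0,0,0.008,-0.053,0,0,0.0074,-0.0615,0,0,0.0064,-0.07,0,0,0.005,-0.079,0,0,0.0035,-0.085,0,0,0.0025,-0.088,0,0,0.0025,-0.088,0,0])

```text
time_s: 4.4
tcp_pos: [0.7292, -0.1935, 0.1524]
tool_rot: [0.0, 0.979, -0.202, 0.003]
ft_force: [4.8, -2.8, 4.3]
grip_width: 0.013
```

servo_tool(steps=[-0.001,-0.004,0,0,-0.002,-0.0075,0,0,-0.0035,-0.011,0,0,-0.004,-0.012,0,0,-0.004,-0.012,0,0])

```text
time_s: 5.03
tcp_pos: [0.7299, -0.1828, 0.1524]
tool_rot: [0.001, 0.979, -0.203, 0.003]
ft_force: [4.0, -4.8, 4.0]
grip_width: 0.0132
```

servo_tool(steps=[-0.001,-0.003,0,0,-0.002,-0.006,0,0,-0.002,-0.006,0,0,-0.002,-0.006,0,0])

```text
time_s: 5.52
tcp_pos: [0.7299, -0.1828, 0.1524]
tool_rot: [0.005, 0.979, -0.205, 0.004]
ft_force: [5.7, -11.5, 3.5]
grip_width: 0.0131
```

servo_tool(steps=[0.001,0.004,0,0,0.001,0.004,0,0])

```text
time_s: 5.78
tcp_pos: [0.7299, -0.1828, 0.1524]
tool_rot: [0.002, 0.979, -0.204, 0.004]
ft_force: [5.4, -7.7, 2.8]
grip_width: 0.0132
```

servo_tool(steps=[0.001,0.004,0,0,0.001,0.004,0,0,0.001,0.004,0,0,0.001,0.004,0,0,0,0.002,-0.02,0,0,0.0,-0.05,0,0,0,-0.08,0,0,0,-0.09,0,0,0,-0.09,0], claw=1)

```text
time_s: 6.9
tcp_pos: [0.7279, -0.1786, 0.2415]
tool_rot: [-0.0, 0.979, -0.202, 0.0]
ft_force: [0.3, -0.9, 0.1]
grip_width: 0.0854
```

```bash
python3 - <<'E'
from h import *
c=snap('wrist','w2');t=snap('top','top2');o=status.observe();R=fr(o['tool_rot']);print(o['tcp_pos'],R.round(3).tolist(),o['time_s'],o['ft_force'])
print('yoke pred',proj(c,(.7235,-.129,.142),True),'handle',proj(c,(.73,-.183,.185),True),'cam',c['eye'],'top yoke',proj(t,(.7235,-.129,.142)))
x=cv2.resize(t['img'][120:180,330:450,::-1],(640,320),interpolation=cv2.INTER_CUBIC)
u,v=proj(c,(.7235,-.129,.142),True).astype(int)
y=cv2.resize(c['img'][max(v-40,0):v+40,max(u-80,0):u+80,::-1],(480,240),interpolation=cv2.INTER_CUBIC);print('crop origin',u-80,v-40,'x3')
o=np.zeros((565,640,3),np.uint8);o[:320]=x;o[325:,:480]=y;cv2.imwrite('pics/crop3.png',o)
E
```

```text
[ 0.72704271 -0.17852505  0.23940125] [[0.918, -0.396, -0.003], [-0.396, -0.918, 0.001], [-0.003, 0.001, -1.0]] 7.0 [-0.28033034 -0.12341607  0.10758442]
yoke pred [256.18866485 268.45995623] handle [323.18227103 253.13231555] cam [ 0.79760726 -0.20922024  0.3846087 ] top yoke [364.22412401 145.54159316]
crop origin 176 228 x3
```

View pics/crop3.png

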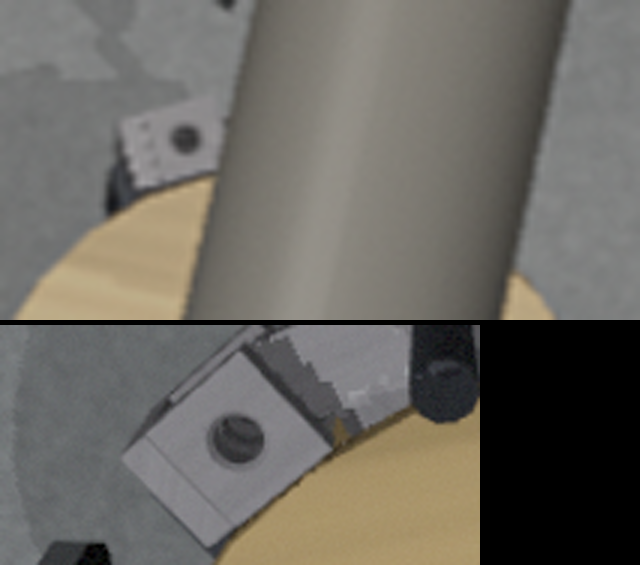

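```bash
python3 - <<'E'
from h import *
c=load('w2');t=load('top2');s=load('scene0')
print('wrist yoke',onz(c,255,265.7,.142,True),'handle',onz(c,324.3,249.7,.185,True))
print('top yoke',onz(t,364.9,146.06,.142),'tri w/ wrist')
print('scene yoke',onz(s,222.2,240.3,.142))
o=status.observe();R=fr(o['tool_rot']);T=o['tcp_pos']
print('to pin', R.T@(np.array([.428,.287,.20])-T), np.degrees(np.arctan2(R[1,1],R[0,1])))
E
```

```text
wrist yoke [ 0.72573018 -0.12916121  0.142     ] handle [ 0.73166094 -0.18439982  0.185     ]
top yoke [ 0.72231267 -0.13052716  0.142     ] tri w/ wrist
scene yoke [ 0.72334774 -0.12505165  0.142     ]
to pin [-0.45896144 -0.30886623  0.04060317] -113.35381630694776
```

servo_tool(steps=[-0.02,-0.014,0,-3,-0.055,-0.037,0,-6,-0.1,-0.067,0,-10,-0.145,-0.098,0,-15,-0.19,-0.128,0,-20,-0.235,-0.158,0.005,-25,-0.28,-0.189,0.01,-30,-0.325,-0.219,0.015,-34,-0.37,-0.249,0.02,-38,-0.41,-0.276,0.025,-41,-0.44,-0.297,0.03,-42,-0.459,-0.309,0.03,-42], claw=0.3)

```text
time_s: 8.5
tcp_pos: [0.4259, 0.2883, 0.2094]
tool_rot: [0.0, 0.986, 0.164, -0.002]
ft_force: [1.0, -0.1, -0.4]
grip_width: 0.0555
```

```bash
python3 - <<'E'
from h import *
c=snap('wrist','w3');o=status.observe();R=fr(o['tool_rot']);print(o['tcp_pos'],R.round(3).tolist(),o['time_s'],o['grip_width'],o['joint_pos'].round(2))
print('pin top pred',proj(c,(.428,.287,.098),True))
E
```

```text
[0.42380748 0.2912809  0.20973201] [[0.945, 0.327, -0.005], [0.327, -0.945, 0.001], [-0.004, -0.003, -1.0]] 8.55 0.055618711972558826 [-0.33  0.28 -0.38  1.63  0.1   1.26 -1.96]
pin top pred [320.76360873 228.55606838]
```

View pics/w3.png

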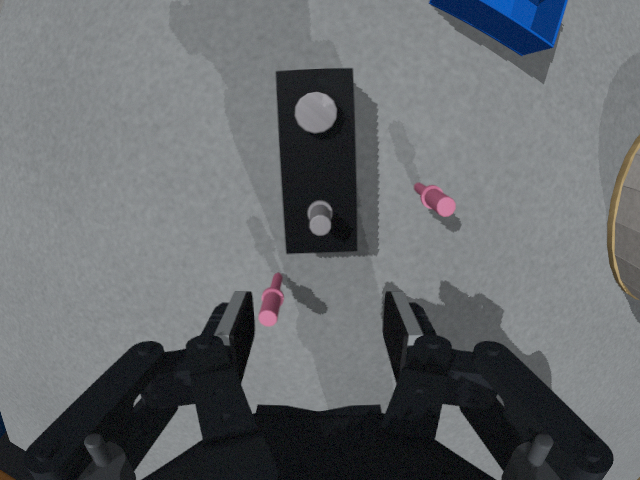

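servo_tool(steps=[0,0,0.02,0,0,0,0.05,0,0,0,0.08,0,0,0,0.095,0,0,0,0.095,0,0,0,0.095,0])

```text
time_s: 9.3
tcp_pos: [0.4296, 0.2873, 0.1172]
tool_rot: [-0.0, 0.987, 0.162, 0.001]
ft_force: [-0.3, 0.6, -0.2]
grip_width: 0.0556
```

servo_tool(steps=[-0.001,0,0.02,0,-0.001,0,0.04,0,-0.001,0,0.05,0,-0.001,0,0.05,0,-0.001,0,0.05,0])

```text
time_s: 9.93
tcp_pos: [0.4286, 0.2872, 0.0673]
tool_rot: [-0.0, 0.987, 0.162, 0.001]
ft_force: [0.2, 1.4, -0.1]
grip_width: 0.0554
```

servo_tool(steps=[0,0,0,0,0,0,0,0,0,0,0,0,0,0,0,0,0,0,0,0], claw=-1, newtons=60)

```text
time_s: 10.55
tcp_pos: [0.4282, 0.2869, 0.0668]
tool_rot: [-0.0, 0.987, 0.162, 0.0]
ft_force: [-1.4, -0.2, 4.3]
grip_width: 0.0149
```

```bash
python3 - <<'E'
from h import *
o=status.observe();print(o['tcp_pos'],o['ft_force'],o['grip_width'],o['time_s'])
c=snap('wrist','w4')
cv2.imwrite('pics/w4c.png',c['img'][120:420,120:520,::-1])
E
```

```text
[0.42817122 0.28688851 0.0668074 ] [-1.40327581 -0.23006467  4.30661259] 0.01491943446969084 10.55
```

View pics/w4c.png

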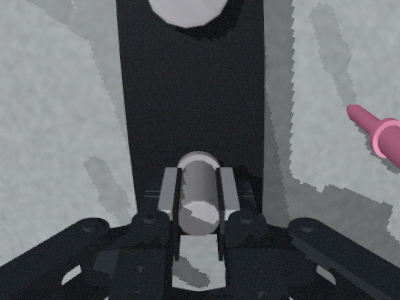

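```bash
python3 - <<'E'
from h import *
c=load('w4');o=status.observe();R=fr(o['tool_rot']);T=o['tcp_pos']
for v in(337,340):
    p=onz(c,323,v,.098,True);print(p,(R.T@(p-T))*1000)
print(proj(c,[*T[:2],.098],True))
T2=np.array([.724,-.128,.30]);print('move',R.T@(T2-T))
E
```

```text
[0.43211298 0.28622676 0.098     ] [  3.52474218   1.89625957 -31.16902881]
[0.43089633 0.28580773 0.098     ] [  2.23798039   1.90430072 -31.17024571]
[317.62912342 345.07635707]
move [ 0.14784151  0.48765917 -0.23314157]
```

servo_tool(steps=[0,0,-0.01,0,0,0,-0.03,0,0,0,-0.06,0,0,0,-0.1,0,0,0,-0.14,0,0,0,-0.18,0,0,0,-0.19,0,0,0,-0.19,0])

```text
time_s: 11.6
tcp_pos: [0.4277, 0.2864, 0.2559]
tool_rot: [0.0, 0.987, 0.162, -0.0]
ft_force: [0.7, -0.1, -1.2]
grip_width: 0.0143
```

```bash
python3 - <<'E'
from h import *
o=status.observe();R=fr(o['tool_rot']);T=o['tcp_pos'];print(T,o['ft_force'],o['grip_width'],o['time_s'])
c=snap('wrist','w5');s=snap('scene','s5')
print('pin at tcp',proj(s,T+[0,0,.019]),'grip top pred',proj(c,T+np.array([0,0,.098-.0668]),True))
u,v=proj(s,T).astype(int)
a=cv2.resize(s['img'][v-40:v+80,u-60:u+60,::-1],(480,480),interpolation=cv2.INTER_CUBIC)
b=c['img'][200:440,220:420,::-1];b=cv2.resize(b,(320,384))
o=np.zeros((480,800,3),np.uint8);o[:,:480]=a;o[:384,480:]=b;cv2.imwrite('pics/crop5.png',o);print(u-60,v-40,'x4')
print('move',R.T@(np.array([.724,-.128,.26])-T))
E
```

```text
[0.42767183 0.2863955  0.25589817] [ 0.68259934 -0.10114955 -1.15309357] 0.014260737063817227 11.6
pin at tcp [485.48224653 257.55784042] grip top pred [317.60073753 345.28507437]
423 226 x4
move [ 0.14831546  0.48737774 -0.00403811]
```

View pics/crop5.png

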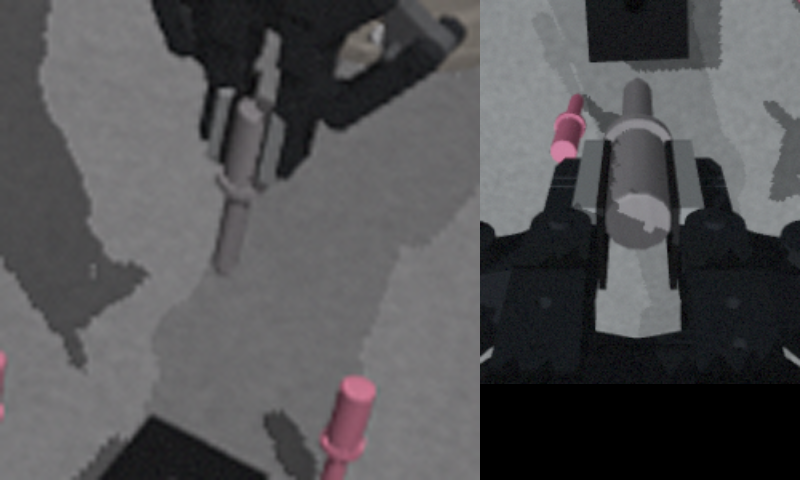

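servo_tool(steps=[0.006,0.018,-0.005,2,0.016,0.052,-0.01,6,0.029,0.096,-0.01,10,0.043,0.142,-0.01,14,0.057,0.188,-0.01,18,0.071,0.234,-0.01,22,0.085,0.28,-0.01,26,0.099,0.326,-0.01,30,0.113,0.372,-0.01,34,0.127,0.418,-0.01,38,0.141,0.46,-0.01,41,0.1475,0.4866,-0.01,42])

```text
time_s: 13.2
tcp_pos: [0.7232, -0.1324, 0.264]
tool_rot: [0.002, 0.979, -0.205, -0.001]
ft_force: [-0.0, -0.1, -0.8]
grip_width: 0.0144
```

servo_tool(steps=[0,0,0.01,0,0,0,0.02,0,0,0,0.03,0,0,0,0.03,0,0,0,0.03,0])

```text
time_s: 13.82
tcp_pos: [0.7232, -0.1266, 0.237]
tool_rot: [-0.0, 0.979, -0.202, 0.0]
ft_force: [1.1, -0.2, -1.5]
grip_width: 0.0142
```

```bash
python3 - <<'E'
from h import *
o=status.observe();R=fr(o['tool_rot']);T=o['tcp_pos'];print(T,R.round(3).tolist(),o['ft_force'],o['time_s'])
c=snap('wrist','w6');s=snap('scene','s6')
ax=T+R[:,0]*.0012
for f,cc in((1,c),(0,s)):
  for nm,p in(('top',ax+[0,0,.0312]),('tip',ax-[0,0,.0588]),('yoke',(.724,-.128,.142))): print(f,nm,proj(cc,p,bool(f)).round(1))
u,v=proj(s,[.724,-.128,.165]).astype(int)
a=cv2.resize(s['img'][v-40:v+40,u-40:u+40,::-1],(400,400),interpolation=cv2.INTER_CUBIC)
b=cv2.resize(c['img'][200:360,240:400,::-1],(400,400),interpolation=cv2.INTER_CUBIC)
cv2.imwrite('pics/crop6.png',np.hstack([a,b]));print(u-40,v-40,'x5; 240,200 x2.5')
E
```

```text
[ 0.72319183 -0.12664286  0.2369596 ] [[0.918, -0.396, 0.001], [-0.396, -0.918, -0.0], [0.001, -0.0, -1.0]] [ 1.06545469 -0.18814278 -1.5245417 ] 13.825
1 top [317. 343.]
1 tip [317.6 255.7]
1 yoke [319.1 236.9]
0 top [212.8 188.2]
0 tip [219.  225.8]
0 yoke [221.3 239.6]
179 190 x5; 240,200 x2.5
```

View pics/crop6.png

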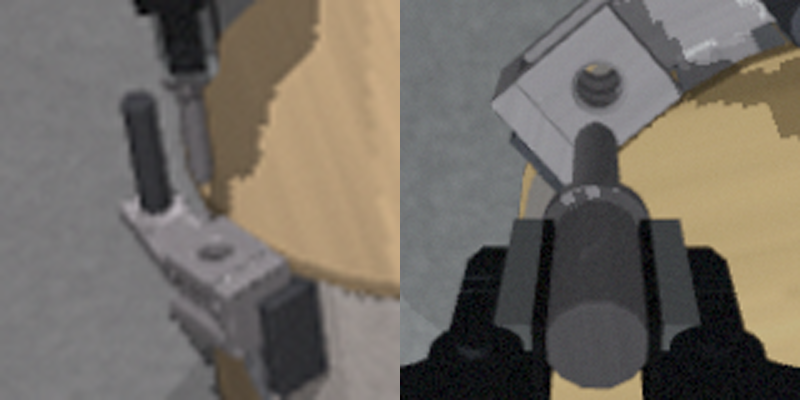

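servo_tool(steps=[0,0.001,0.01,0,0,0.001,0.02,0,0,0.001,0.028,0,0,0.001,0.034,0,0,0.001,0.039,0,0,0.001,0.044,0,0,0.001,0.048,0,0,0.001,0.048,0])

```text
time_s: 14.92
tcp_pos: [0.7226, -0.1282, 0.1878]
tool_rot: [0.0, 0.979, -0.202, -0.0]
ft_force: [-0.6, 0.0, -0.4]
grip_width: 0.0144
```

Tip is 13 mm into the upper ear with no contact force. Continue.

servo_tool(steps=[0,0,0.005,0,0,0,0.01,0,0,0,0.015,0,0,0,0.02,0,0,0,0.024,0,0,0,0.028,0,0,0,0.032,0,0,0,0.032,0])

```text
time_s: 15.92
tcp_pos: [0.7225, -0.1282, 0.1557]
tool_rot: [0.0, 0.979, -0.202, -0.0]
ft_force: [0.1, 0.0, -0.9]
grip_width: 0.0144
```

servo_tool(steps=[0,0,0.002,0,0,0,0.004,0,0,0,0.0045,0,0,0,0.0045,0])

```text
time_s: 16.42
tcp_pos: [0.7228, -0.1282, 0.1518]
tool_rot: [0.0, 0.979, -0.202, -0.0]
ft_force: [0.3, -0.3, -1.2]
grip_width: 0.0142
```

servo_tool(steps=[0,0,0,0,0,0,0,0,0,0,0,0,0,0,0,0], claw=-0.2)

```text
time_s: 16.92
tcp_pos: [0.7229, -0.1282, 0.1519]
tool_rot: [0.0, 0.979, -0.202, 0.0]
ft_force: [0.1, 0.0, 0.1]
grip_width: 0.0345
```

servo_tool(steps=[0,0,-0.01,0,0,0,-0.03,0,0,0,-0.06,0,0,0,-0.09,0,0,0,-0.11,0,0,0,-0.11,0,0,0,-0.11,0])

```text
time_s: 17.8
tcp_pos: [0.7225, -0.1281, 0.2609]
tool_rot: [0.0, 0.979, -0.202, -0.001]
ft_force: [0.0, -0.3, 0.1]
grip_width: 0.0338
```

```bash
python3 - <<'E'
from h import *
o=status.observe();T=o['tcp_pos'];print(T,o['ft_force'],o['grip_width'],o['time_s'])
c=snap('wrist','w7');s=snap('scene','s7')
a=cv2.resize(s['img'][180:280,180:280,::-1],(400,400),interpolation=cv2.INTER_CUBIC)
b=cv2.resize(c['img'][140:340,220:420,::-1],(400,400),interpolation=cv2.INTER_CUBIC)
cv2.imwrite('pics/crop7.png',np.hstack([a,b]))
print('scene pin top if seated',proj(s,(.724,-.128,.182)),'flange bottom',proj(s,(.724,-.128,.142)),'wrist top',proj(c,(.724,-.128,.182),True))
E
```

```text
[ 0.72245246 -0.12812665  0.2609403 ] [ 0.04202748 -0.288467    0.07806318] 0.033770807596015334 17.8
scene pin top if seated [218.76260289 224.01138054] flange bottom [221.34907072 239.60481555] wrist top [316.36353974 244.13668217]
```

View pics/crop7.png

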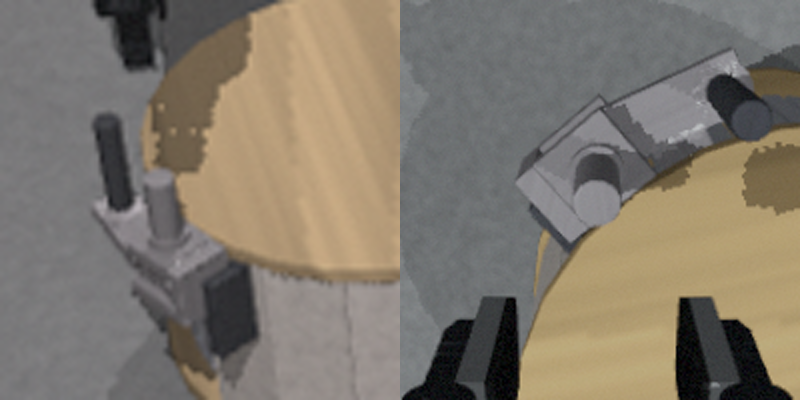

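The pin stands upright with its flange on the upper ear. The top of its grip is at scene pixel (220, 224), against (219, 224) predicted for a seated pin. The gripper is clear, so I'm handing the job in.

```bash
python3 -c "
from h import *
print(arm.finish_job())"
```

```text
the job is handed in; nothing more can be done
None
```

The tambour is shut and locked with the long steel pin, and I handed the job in at about 18 s of the 58 s allowed. `finish_job` gives no verdict, so success rests on my own checks.

- **Shutting:** I gripped the handle and drew it along its arc until it stopped moving while the push force rose to about 12 N. The picture after release showed the tambour still shut, with the handle next to the yoke.
- **Pin:** I took the steel pin from the rack, leaving the two pink look-alikes and the spare. It went down through the ears and the eye with no contact force above about 1.5 N, and I then let go.
- **Last checks:** The final pictures show the pin upright with its flange on the upper ear, its top within about 1 pixel of where a seated pin should appear in the scene view. The gripper was clear, about 110 mm above the height where it let go. I saw no contact with the spare, bin or screwdriver, but did not re-measure their positions at the end.
- **Disagreements:** The camera estimates of the yoke hole differed by up to about 5 mm. I settled it by measuring from the gripped handle, which fitted the known handle-to-hole distance. The wrist camera also showed a steady offset of about 3 pixels, which I allowed for. My first circle fit for the store centre failed and was redone.

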